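# Tip the parts carton label-up into the scan frame

### The arm

A 6-joint arm with a two-finger parallel gripper is mounted at the origin on the work surface. World frame = base frame: x ahead of the robot, y to its left, z up, the work surface at z = 0. Lengths are in m, angles in rad, forces in N, time in s.
With the tool pointing down it reaches from about 0.375 to 0.9 m from the base axis. Payload 3.1 kg.
Tool frame: the origin (TCP) lies at the very end of the fingers, on their centre line; the grasp point (between the pads) lies 19 mm behind it; z points along the fingers, y is the line along which they close (so a half turn about z gives the same grasp; the last joint's range is limited). The gripper opens to 87 mm and grips with 3 to 60 N. Pads are 19 mm wide; open, the fingers measure 117 mm over their backs; the gripper's body (75 mm by 190 mm) begins 51 mm behind the grasp point.
Start: joints at [-1.365, 0.527, 1.433, -0, 1.181, -0.178], TCP at [0.234, -0.579, 0.223] pointing down, gripper open.
Joint ranges: [-3.08, 3.08], [-0.75, 2.2], [0.22, 2.44], [-1.43, 4.57], [0, 2.65], [-2.85, 2.85]. Speed limits (rad/s): [2.79, 2.79, 3.14, 3.14, 3.14, 3.14].

### API

Orientations are given as a unit quaternion [x, y, z, w].
In Python, from rig import status, viewer, robot gives the robot as it stands.
- The arm moves only by the tool arm_command, never from a script. Its arguments are lists of equal length, an entry for each row: "delta_rot": the turn, a rotation vector about the tool's x, y, z in degrees, a list of three; "delta_pos": the shift along the tool's x, y, z in m, a list of three; "gripper": the closure, from -1 (fully open) to 1 (shut). In form: {"delta_rot": [[rx, ry, rz], ...], "delta_pos": [[dx, dy, dz], ...], "gripper": [gripper, ...]}. A call has 1 to 12 rows; each row is the pose to reach, as a shift and turn from the pose commanded when the call began, along the tool's axes at that moment; what a row does not reach only later rows make up. A row lasts 1/12 s, in which the tool goes at most 41.7 mm and 7.16 degrees, less where a joint would pass 70% of its speed; a pose out of reach is approached as far as the arm can. A call with a gripper value outside its range is refused whole. The fingers move at their own pace and stop on an object; "grip_force" is the grip in N (left out, the last holds). Time passes only in rows, so rows that repeat a pose let the fingers close. It gives the time, the measured TCP pose, the force, the opening and the grip force at its end, in the units of the state.
- status.get_obs(): the state, without advancing time (a new reading comes with each control period).
- viewer.camera(name): name is "scene" or "top" or "wrist"; returns a dict with "pixels" (384x512x3 uint8, blue, green, red), "fx", "fy", "cx", "cy" (pixels), "pose" (4x4, takes a point from camera to world coordinates); the wrist camera has in their place "mount" (4x4, takes a point from camera to tool coordinates, whose origin is the TCP and whose axes are the flange's). Camera axes: x right, y down, z forward; pixel columns grow to the right and rows downward; lengths in m; the calibration is good to about 2 mm. A picture is of the moment at which its call begins: read the wrist's pose just before it. There is no depth.
- robot.hand_in(): hands the job in; it is judged then, once.
The state is a dict: "time": time; "q": joint angles; "joint_velocities": joint speeds; "joint_torque": joint torques, N m; "position": TCP position; "tool_rot": TCP orientation; "ft_force": force on the tool from outside, world axes, zero at the start; "moment": the same for the moment, N m; "grip_width": finger opening in m; "grip_force": force on a finger pad.
Only numpy, scipy, OpenCV 4.12 (cv2) and the standard library are available. Lean on these libraries where they do the work, as an engineer would, in place of code of your own. Each camera call takes 0.05 s, during which the arm holds its last target. There are 200 camera calls.

### The job

Check in the parts carton that stands on end at the edge of the yellow taped frame: push it over near its top so that it falls flat with its label up and lies wholly within the frame, without gripping or lifting it. When it lies still, press the green scan button right down and let it go. Do not disturb the bottle, the small open box or the yellow meter.

Things in the scene. Friction and masses are not known exactly. Their poses are not given: they have to be found in the camera images.
- frame_center (a point): Centre of the scan frame, on the bench surface: a rectangle of flat yellow tape (12 mm wide, no height) around a blue field, 210 mm along its x by 170 mm along its y over the outer edges of the tape, which are the limits of the frame. Its x axis points from the edge where the carton stands to the far edge; z is up. Position and yaw vary.
- carton_center (a point): Centre of a closed tan cardboard carton, 40 mm (its x) by 100 mm (y) by 150 mm (z), 0.18 to 0.35 kg. It starts upright on its 40 x 100 mm end, its centre 75 mm above the bench, astride the frame's near edge, its plain +x face turned to the frame's far edge within about 5 degrees. The big -x face carries a white label with black bars.
- carton_bottom_left (a point): Corner point of the carton, half-way through its 40 mm thickness (carton x = 0), at its standing-end (lower) edge on the carton's +y side. Same axes as carton_center.
- carton_bottom_right (a point): Corner point of the carton, half-way through its 40 mm thickness (carton x = 0), at its standing-end (lower) edge on the carton's -y side. Same axes as carton_center.
- carton_top_left (a point): Corner point of the carton, half-way through its 40 mm thickness (carton x = 0), at its upper edge on the carton's +y side. Same axes as carton_center.
- carton_top_right (a point): Corner point of the carton, half-way through its 40 mm thickness (carton x = 0), at its upper edge on the carton's -y side. Same axes as carton_center.
- carton: The same carton; origin at the centre of its standing end, same axes. Pushed on the labelled face near its top along its +x, it turns over its front lower edge, passes its balance point after leaning about 15 degrees and falls by itself into the frame, label up; its x axis then points down.
- scan (a joint): Travel of the green scan button in m: 0 released, 0.006 fully down; a spring brings it back. It takes about 5 N to push fully down.
- scan_top (a point): Centre of the top of the green round scan button, 36 mm across, in a black housing fixed to the bench; pressed straight down. It is to the left or the right of the frame, where the yellow meter is on the other side.
- cleaner_center (a point): Centre of a small white bottle with blue cap, 42 mm across and 105 mm high, standing beside the frame's +y edge. Leave alone.
- partsbox_center (a point): Centre of a small open cardboard box, 70 x 50 x 40 mm, standing beside the frame's -y edge. Leave alone.
- meter_center (a point): Centre of a yellow hand-held meter lying on the bench, 150 x 75 x 36 mm. Leave alone.
Not all that is in view belongs to the job. Of the things shaped like the part that bears scan, the black one is meant. Leave any red look-alike of the carton alone.

How it is judged:
By the outcome, as a careful person would: the job done as asked, in the order asked, and still so for the second after the job is handed in, with the robot touching nothing.
It also fails if it takes over 42 s, if anything falls off the work surface, if the arm or the gripper's body presses on something with over 40 N, if the wrist force passes 120 N, or if a joint passes its speed limit or range.

## Working session

There is one attempt and no reset: what is moved stays moved. The work goes in short steps, Python scripts to look and compute and a tool call to move; the robot and the scene stay as the last step left them, time stands still between calls to the robot, and variables do not carry over. Pictures are saved under pics/ and viewed, at most 10 in all, crops included, and the job is handed in when it is done.

Besides the shell and the picture viewer there is one more tool, called after ">>>" by a JSON object that holds its "name" and its "arguments". arm_command: Moves the arm, as the interface text tells. Its arguments: {"type":"object","properties":{"delta_rot":{"type":"array","items":{"type":"array","items":{"type":"number"}}},"delta_pos":{"type":"array","items":{"type":"array","items":{"type":"number"}}},"gripper":{"type":"array","items":{"type":"number"}},"grip_force":{"type":"number"}},"required":["delta_rot","delta_pos","gripper"]}

```bash
mkdir -p pics; cat > h.py <<'E'
import numpy as np, cv2
from rig import status, viewer, robot
def snap(n,f):
    c=viewer.camera(n); cv2.imwrite('pics/'+f,c['pixels']); return c
def ray(c,u,v):
    T=np.array(c['pose']); d=T[:3,:3]@np.array([(u-c['cx'])/c['fx'],(v-c['cy'])/c['fy'],1]); return T[:3,3],d/np.linalg.norm(d)
def onz(c,u,v,z):
    o,d=ray(c,u,v); return o+d*(z-o[2])/d[2]
def tri(c1,p1,c2,p2):
    o1,d1=ray(c1,*p1);o2,d2=ray(c2,*p2)
    s=np.linalg.lstsq(np.c_[d1,-d2],o2-o1,rcond=None)[0]
    a,b=o1+d1*s[0],o2+d2*s[1]; return (a+b)/2,np.linalg.norm(a-b)
E
python3 - <<'E'
from h import *
import pickle
t=snap('top','a_top.png');s=snap('scene','a_scene.png')
pickle.dump({'top':{k:v for k,v in t.items() if k!='pixels'},'scene':{k:v for k,v in s.items() if k!='pixels'}},open('cal.pkl','wb'))
for n,c in(('top',t),('scene',s)): print(n,c['fx'],np.round(c['pose'],3).tolist())
im=np.hstack([cv2.imread('pics/a_top.png')]); cv2.imwrite('pics/a_top.png',cv2.resize(im,(800,600)))
cv2.imwrite('pics/a_scene.png',cv2.resize(cv2.imread('pics/a_scene.png'),(800,600)))
o=status.get_obs();print(o['time'],o['position'],o['tool_rot'])
E
```

```text
top 481.19551522927475 [[0.028, -0.99, 0.138, 0.412], [-1.0, -0.03, -0.01, 0.062], [0.014, -0.138, -0.99, 1.383], [0.0, 0.0, 0.0, 1.0]]
scene 368.5074653477133 [[0.233, 0.773, -0.589, 1.237], [0.972, -0.189, 0.138, -0.097], [-0.005, -0.605, -0.796, 0.996], [0.0, 0.0, 0.0, 1.0]]
0.1 [ 0.23390454 -0.57888088  0.22166038] [ 9.81643724e-01  1.90721384e-01 -2.39772050e-05 -9.76148350e-04]
```

View pics/a_top.png

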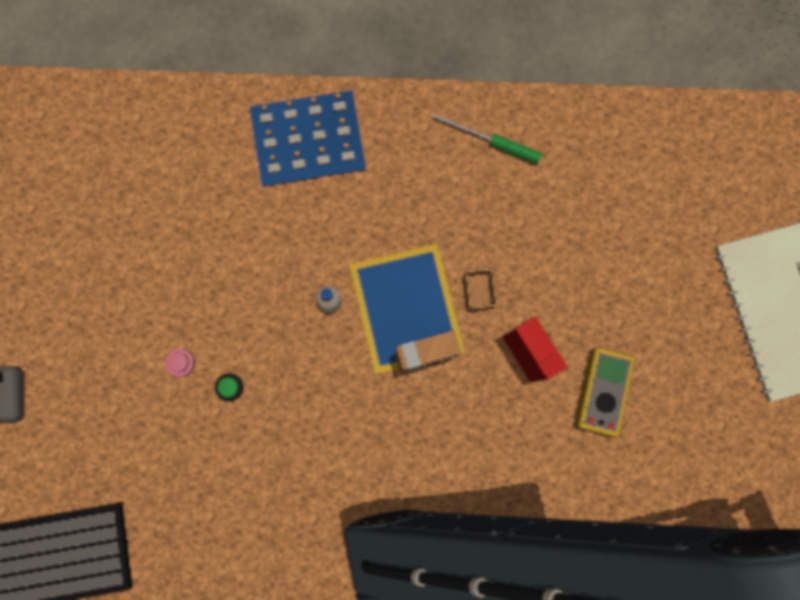

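View pics/a_scene.png

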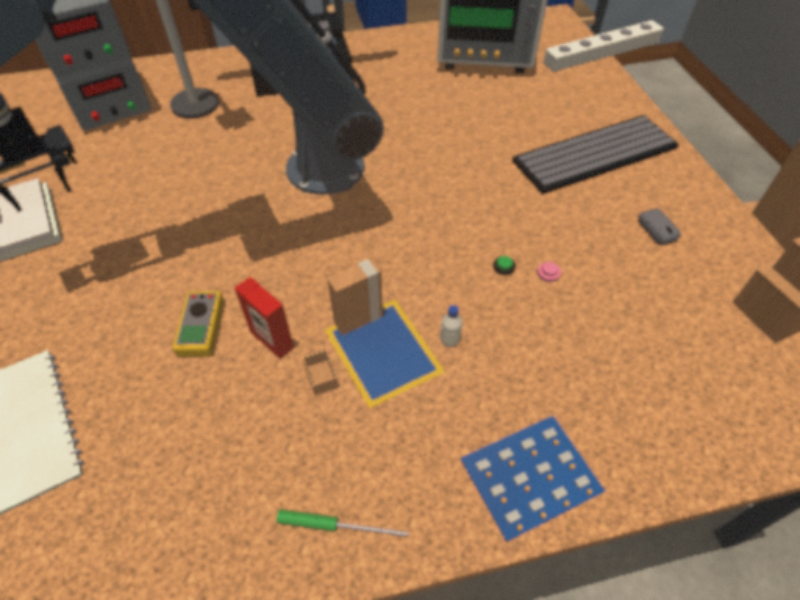

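Candidates: tan carton top(428,350)/scene(355,298) versus the red box top(535,350)/scene(263,318). Black/green button top(229,387)/scene(504,264) versus the pink one top(179,362)/scene(549,270). I choose the tan carton and the black/green button, and check them in a close crop.

```bash
python3 - <<'E'
from h import *
t=viewer.camera('top')['pixels'];s=viewer.camera('scene')['pixels']
# top crop x 210..320,y150..245 ; scene crop x200..310,y160..262
a=cv2.resize(t[150:250,200:330],None,fx=6,fy=6,interpolation=cv2.INTER_CUBIC)
b=cv2.resize(s[155:255,200:330],None,fx=6,fy=6,interpolation=cv2.INTER_CUBIC)
cv2.imwrite('pics/b_top.png',a);cv2.imwrite('pics/b_scene.png',b)
E
```

```text
(no output)
```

View pics/b_top.png

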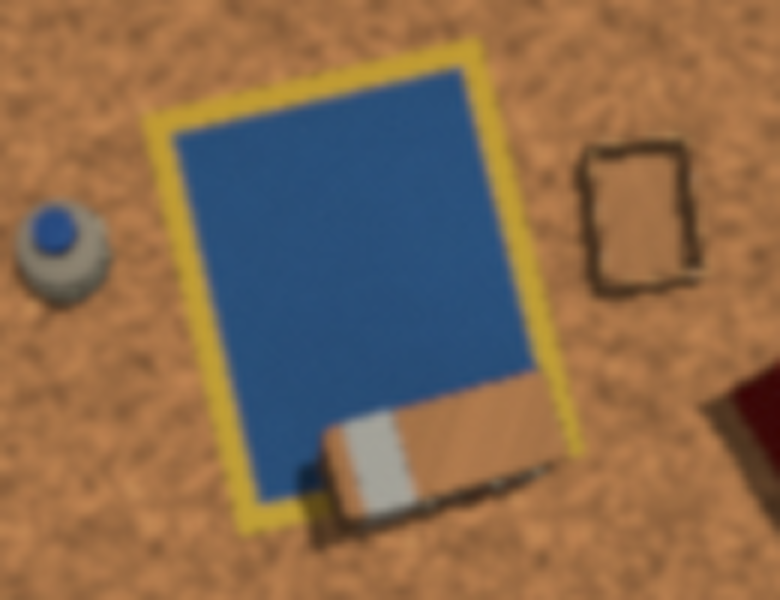

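View pics/b_scene.png

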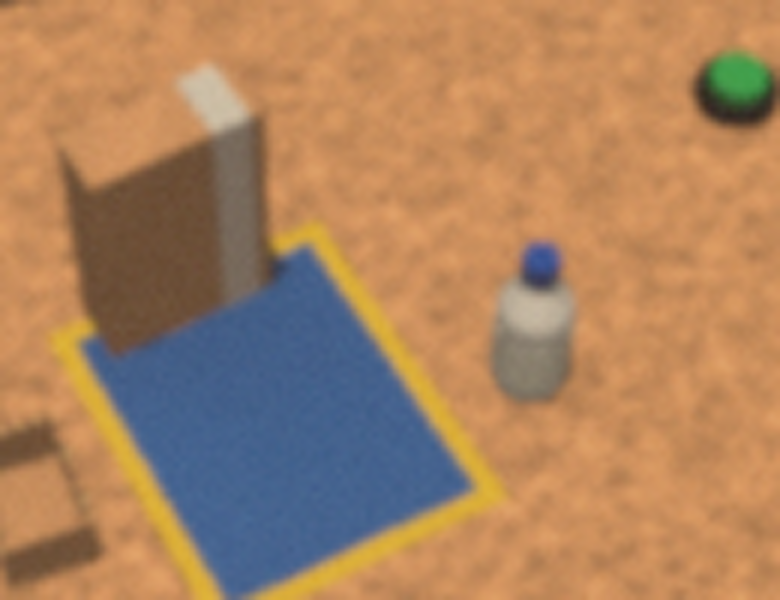

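```bash
cat > m.py <<'E'
from h import *
import pickle
C=pickle.load(open('cal.pkl','rb'));t,s=C['top'],C['scene']
T=lambda x,y:(200+(x+.5)/6-.5,150+(y+.5)/6-.5)
S=lambda x,y:(200+(x+.5)/6-.5,155+(y+.5)/6-.5)
F=[onz(t,*T(*p),0) for p in[(145,115),(480,38),(583,455),(240,535)]]
print('frame',np.round(F,4).tolist())
fc=np.mean(F,0); dx=(F[0]+F[1]-F[2]-F[3]); yaw=np.arctan2(dx[1],dx[0]); print('c',fc,np.degrees(yaw),'sides',np.linalg.norm(F[0]-F[3]),np.linalg.norm(F[0]-F[1]))
R=np.array([[np.cos(yaw),-np.sin(yaw)],[np.sin(yaw),np.cos(yaw)]])
loc=lambda p:np.round((R.T@(np.asarray(p)[:2]-fc[:2])),4)
print('scene frame corners',[loc(onz(s,*S(*p),0)) for p in[(500,492),(52,340),(318,222)]])
K=[onz(t,*T(*p),.15) for p in[(322,430),(545,372),(568,465),(345,522)]]
print('carton top FL FR BR BL',np.round(K,4).tolist(),[loc(p) for p in K])
print('sides',[np.linalg.norm(K[i]-K[i-1]) for i in range(4)])
d=K[0]-K[1]+K[3]-K[2]; print('carton yaw',np.degrees(np.arctan2(d[1],d[0]))-90)
for a,b in[((322,430),(262,118)),((545,372),(90,190)),((345,522),(207,65))]:
    p,e=tri(t,T(*a),s,S(*b));print('tri',np.round(p,4),loc(p),round(e,4))
print('bottom front R,L',[loc(onz(s,*S(*p),0)) for p in[(118,355),(275,280)]])
tp=(146.6,247.7);sp=S(740,78);print('button',tri(t,tp,s,sp))
for n,p,z in[('bottle',T(55,232),.105),('box',T(640,218),.04)]:
    q=onz(t,*p,z);print(n,q,loc(q))
E
python3 m.py; python3 - <<'E'
from h import *
t=cv2.imread('pics/a_top.png')  # 800x600 refine button centroid
h=cv2.cvtColor(t,cv2.COLOR_BGR2HSV);m=cv2.inRange(h,(45,120,60),(80,255,255));m[:,:190]=0;m[:,270:]=0;m[:350]=0;m[420:]=0
M=cv2.moments(m,True);print('top green /1.5625',M['m10']/M['m00']/1.5625,M['m01']/M['m00']/1.5625,M['m00'])
E
```

```text
frame [[0.6765, 0.1296, 0.0], [0.7198, -0.0328, 0.0], [0.5171, -0.0863, 0.0], [0.4741, 0.077, 0.0]]
c [0.59686798 0.0218499  0.        ] 14.679586926550348 sides 0.20908826360699911 0.16809691452998984
scene frame corners [array([0.1016, 0.0843]), array([-0.0987, -0.0825]), array([-0.1018,  0.0851])]
carton top FL FR BR BL [[0.5132, 0.0417, 0.15], [0.5409, -0.0534, 0.15], [0.5013, -0.0639, 0.15], [0.4742, 0.0308, 0.15]] [array([-0.0759,  0.0404]), array([-0.0732, -0.0586]), array([-0.1142, -0.0587]), array([-0.1164,  0.0398])]
sides [np.float64(0.040449026895697196), np.float64(0.09904357488791948), np.float64(0.04102683014050054), np.float64(0.09850525557077082)]
carton yaw 16.10314808933002
tri [0.5137 0.0414 0.1428] [-0.0755  0.04  ] 0.0004
tri [ 0.5415 -0.053   0.1456] [-0.0725 -0.0583] 0.0016
tri [0.4737 0.0259 0.1442] [-0.1181  0.0351] 0.0097
bottom front R,L [array([-0.0723, -0.0548]), array([-0.0768,  0.0444])]
button (array([0.44165216, 0.34091738, 0.01488708]), np.float64(0.006076330588605224))
bottle [0.60201777 0.16276422 0.105     ] [0.0407 0.135 ]
box [ 0.62664797 -0.10728097  0.04      ] [-0.0039 -0.1325]
top green /1.5625 145.54470254957508 247.65824362606233 353.0
```

```bash
cat > d.py <<'E'
from h import *
import sys
from scipy.spatial.transform import Rotation as Ro
def delta(p,yaw=None):
    o=status.get_obs();R=Ro.from_quat(o['tool_rot'])
    print('pos',np.round(o['position'],4),'dpos',np.round(R.inv().apply(np.array(p)-o['position']),4))
    if yaw is not None:
        y=np.radians(yaw);X=np.array([np.cos(y),np.sin(y),0]);Z=np.array([0,0,-1.])
        G=Ro.from_matrix(np.c_[X,np.cross(Z,X),Z]);print('drot',np.round(np.degrees((R.inv()*G).as_rotvec()),2))
a=[float(v) for v in sys.argv[1:]]
delta(a[:3],a[3] if len(a)>3 else None)
E
python3 d.py 0.449 -0.028 0.22 16.1
```

```text
pos [ 0.2339 -0.5791  0.2219] dpos [ 0.4058 -0.4305  0.0026]
drot [-0.08 -0.01  5.89]
```

>>> {"name": "arm_command", "arguments": {"delta_rot": [[0,0,6],[0,0,6],[0,0,6],[0,0,6],[0,0,6],[0,0,6],[0,0,6],[0,0,6],[0,0,6],[0,0,6],[0,0,6],[0,0,6]], "delta_pos": [[0.406,-0.43,0.002],[0.406,-0.43,0.002],[0.406,-0.43,0.002],[0.406,-0.43,0.002],[0.406,-0.43,0.002],[0.406,-0.43,0.002],[0.406,-0.43,0.002],[0.406,-0.43,0.002],[0.406,-0.43,0.002],[0.406,-0.43,0.002],[0.406,-0.43,0.002],[0.406,-0.43,0.002]], "gripper": [1,1,1,1,1,1,1,1,1,1,1,1]}}

```text
time: 1.2
position: [0.4165, -0.1119, 0.221]
tool_rot: [0.99, 0.139, 0.0, 0.0]
ft_force: [1.5, -1.5, -0.6]
grip_width: 0.0145
grip_force: 0.0
```

```bash
python3 d.py 0.449 -0.028 0.13 16.1
```

```text
pos [ 0.4165 -0.1119  0.221 ] dpos [ 0.0543 -0.0718  0.091 ]
drot [ 0.02 -0.02 -0.14]
```

>>> {"name": "arm_command", "arguments": {"delta_rot": [[0,0,0],[0,0,0],[0,0,0],[0,0,0],[0,0,0],[0,0,0],[0,0,0]], "delta_pos": [[0.027,-0.036,0],[0.054,-0.072,0],[0.054,-0.072,0],[0.054,-0.072,0.03],[0.054,-0.072,0.06],[0.054,-0.072,0.091],[0.054,-0.072,0.091]], "gripper": [1,1,1,1,1,1,1]}}

```text
time: 1.78
position: [0.4446, -0.0289, 0.1258]
tool_rot: [0.99, 0.139, -0.005, -0.002]
ft_force: [-0.0, 0.4, -0.3]
grip_width: 0.0006
grip_force: 0.0
```

```bash
python3 - <<'E'
from h import *
o=status.get_obs();print(o['time'],o['position'],o['tool_rot'])
a=snap('scene','c.png')['pixels'];b=viewer.camera('wrist')['pixels']
cv2.imwrite('pics/c.png',np.vstack([cv2.resize(a[140:270,180:350],(680,520))[:300],cv2.resize(b,(680,300))]))
E
python3 d.py 0.4878 -0.0166 0.13 16.1
```

```text
1.7833 [ 0.44463931 -0.02891756  0.12575007] [ 0.9902506   0.13919014 -0.00495802 -0.00229786]
pos [ 0.4476 -0.0299  0.1294] dpos [ 0.0423 -0.0018 -0.0007]
drot [-0.09  0.15 -0.13]
```

View pics/c.png

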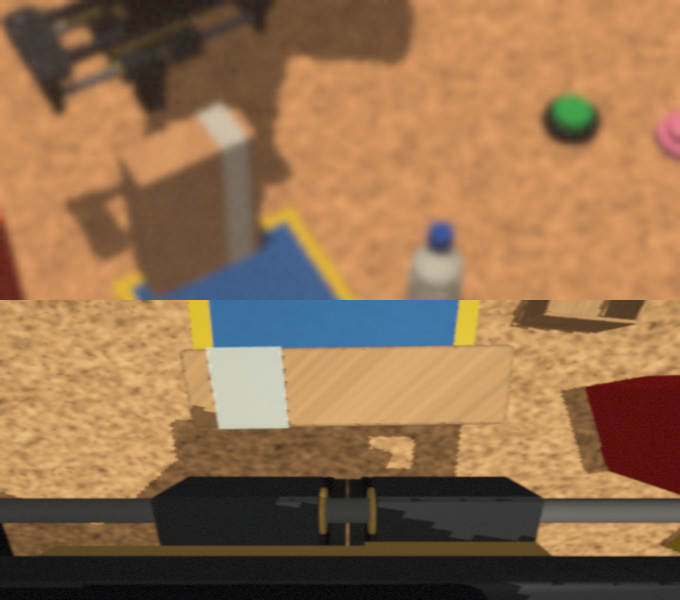

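The fingers (column 347) are centred on the carton (columns 185–515), square behind the labelled face. Pushing now.

>>> {"name": "arm_command", "arguments": {"delta_rot": [[0,0,0],[0,0,0],[0,0,0],[0,0,0],[0,0,0],[0,0,0],[0,0,0],[0,0,0],[0,0,0],[0,0,0]], "delta_pos": [[0.015,0,0],[0.025,0,0],[0.032,0,0],[0.04,0,0],[0.048,0,0],[0.056,0,0],[0.064,0,0],[0.071,0,0],[0.077,0,0],[0.077,0,0]], "gripper": [1,1,1,1,1,1,1,1,1,1]}}

```text
time: 2.72
position: [0.524, -0.0084, 0.1299]
tool_rot: [0.99, 0.139, 0.001, 0.0]
ft_force: [0.7, 0.0, 0.4]
grip_width: 0.0005
grip_force: 0.0
```

```bash
python3 - <<'E'
from h import *
for i in range(4): a=viewer.camera('scene')['pixels']
cv2.imwrite('pics/d.png',cv2.resize(a[140:270,180:350],(680,520)))
E
python3 d.py 0.442 0.341 0.10
```

```text
pos [ 0.5217 -0.0085  0.1296] dpos [ 0.0197 -0.3579  0.0298]
```

View pics/d.png

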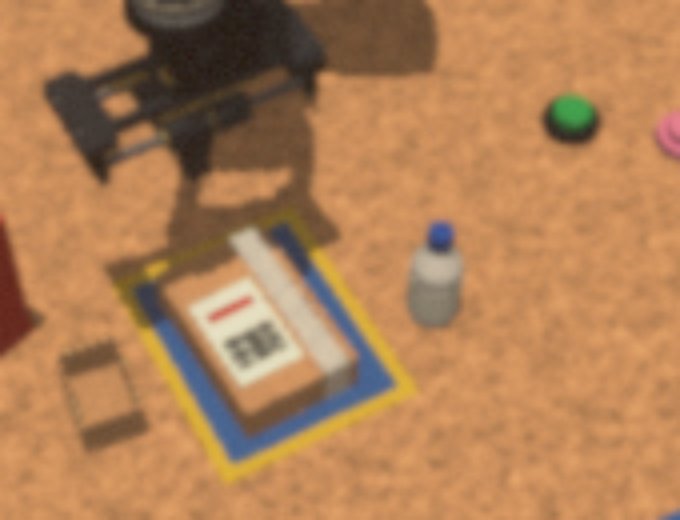

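The carton lies flat and label up (crop centre about 258,340) inside the tape, with margin on all sides. Now to the button.

>>> {"name": "arm_command", "arguments": {"delta_rot": [[0,0,0],[0,0,0],[0,0,0],[0,0,0],[0,0,0],[0,0,0],[0,0,0],[0,0,0],[0,0,0],[0,0,0],[0,0,0],[0,0,0]], "delta_pos": [[-0.03,0,0],[-0.03,-0.04,0],[-0.03,-0.08,0],[-0.02,-0.12,0],[-0.02,-0.16,0],[-0.02,-0.2,0],[-0.02,-0.24,0],[-0.02,-0.28,0],[-0.02,-0.32,0],[-0.02,-0.358,0],[-0.02,-0.358,0],[-0.02,-0.358,0]], "gripper": [1,1,1,1,1,1,1,1,1,1,1,1]}}

```text
time: 3.92
position: [0.4032, 0.3316, 0.1298]
tool_rot: [0.99, 0.141, -0.0, 0.0]
ft_force: [-0.5, 0.0, -0.2]
grip_width: 0.0005
grip_force: 0.0
```

```bash
python3 - <<'E'
from h import *
from scipy.spatial.transform import Rotation as Ro
import pickle
viewer.camera('top')
def cen(im,big):
    h=cv2.cvtColor(im,cv2.COLOR_BGR2HSV);m=cv2.inRange(h,(45,100,40),(85,255,255))
    n,l,st,c=cv2.connectedComponentsWithStats(m);return [(st[i,4],np.round(c[i],1).tolist()) for i in range(1,n) if st[i,4]>big]
o=status.get_obs();w=viewer.camera('wrist')
T=np.eye(4);T[:3,:3]=Ro.from_quat(o['tool_rot']).as_matrix();T[:3,3]=o['position'];w['pose']=T@np.array(w['mount'])
print(o['position'],'wrist',cen(w['pixels'],40));cv2.imwrite('pics/e.png',w['pixels'])
s=viewer.camera('scene');print('scene',cen(s['pixels'],20))
pickle.dump([{k:v for k,v in c.items() if k!='pixels'} for c in(w,s)],open('ws.pkl','wb'))
E
```

```text
[0.40365595 0.33022569 0.1297309 ] wrist [(np.int32(1597), [261.5, 143.9])]
scene [(np.int32(30), [288.5, 9.3]), (np.int32(25), [68.4, 30.5]), (np.int32(76), [322.8, 167.9]), (np.int32(31), [122.0, 213.5]), (np.int32(299), [196.3, 332.5])]
```

View pics/e.png

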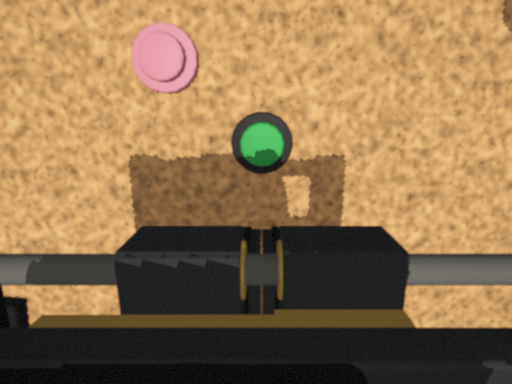

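The green button in its black housing is at (261.5,144), in line with the fingers at column 262. The pink one is at (164,58).

```bash
python3 - <<'E'
from h import *
import pickle
w,s=pickle.load(open('ws.pkl','rb'));t=pickle.load(open('cal.pkl','rb'))['top']
print('w+scene',tri(w,(261.5,143.9),s,(322.8,167.9)));print('w+top',tri(w,(261.5,143.9),t,(145.4,247.5)))
for z in(.02,.03):print(onz(w,261.5,143.9,z))
E
python3 d.py 0.442 0.341 0.06 16.1
```

```text
w+scene (array([0.44314661, 0.34204757, 0.01542735]), np.float64(0.002081179546263437))
w+top (array([0.4418253 , 0.34138492, 0.01336019]), np.float64(0.0012116812864895754))
[0.44298583 0.34131532 0.02      ]
[0.44390925 0.34160674 0.03      ]
pos [0.4044 0.3289 0.1297] dpos [ 0.0395 -0.0013  0.0697]
drot [ 0.03  0.05 -0.17]
```

>>> {"name": "arm_command", "arguments": {"delta_rot": [[0,0,0],[0,0,0],[0,0,0],[0,0,0],[0,0,0],[0,0,0],[0,0,0]], "delta_pos": [[0.02,-0.001,0.01],[0.039,-0.001,0.03],[0.039,-0.001,0.06],[0.039,-0.001,0.08],[0.039,-0.001,0.095],[0.039,-0.001,0.1],[0.039,-0.001,0.1]], "gripper": [1,1,1,1,1,1,1]}}

```text
time: 4.65
position: [0.4414, 0.3398, 0.0286]
tool_rot: [0.99, 0.138, -0.002, 0.001]
ft_force: [-0.1, 0.5, 0.2]
grip_width: 0.0005
grip_force: 0.0
```

>>> {"name": "arm_command", "arguments": {"delta_rot": [[0,0,0],[0,0,0],[0,0,0],[0,0,0]], "delta_pos": [[0,0,0.002],[0,0,0.004],[0,0,0.006],[0,0,0.006]], "gripper": [1,1,1,1]}}

```text
time: 4.98
position: [0.442, 0.3419, 0.0244]
tool_rot: [0.99, 0.139, 0.001, -0.0]
ft_force: [-0.8, 0.1, 0.1]
grip_width: 0.0002
grip_force: 0.0
```

>>> {"name": "arm_command", "arguments": {"delta_rot": [[0,0,0],[0,0,0],[0,0,0],[0,0,0]], "delta_pos": [[0,0,0.002],[0,0,0.004],[0,0,0.005],[0,0,0.005]], "gripper": [1,1,1,1]}}

```text
time: 5.32
position: [0.4421, 0.3421, 0.0191]
tool_rot: [0.99, 0.139, 0.001, -0.0]
ft_force: [0.6, -0.5, 3.5]
grip_width: 0.0007
grip_force: 1.6
```

>>> {"name": "arm_command", "arguments": {"delta_rot": [[0,0,0],[0,0,0],[0,0,0]], "delta_pos": [[0,0,0.001],[0,0,0.002],[0,0,0.002]], "gripper": [1,1,1]}}

```text
time: 5.57
position: [0.4421, 0.3421, 0.0171]
tool_rot: [0.99, 0.139, 0.001, -0.0]
ft_force: [0.3, 0.6, 4.2]
grip_width: 0.0004
grip_force: 2.2
```

>>> {"name": "arm_command", "arguments": {"delta_rot": [[0,0,0],[0,0,0],[0,0,0]], "delta_pos": [[0,0,0.001],[0,0,0.0015],[0,0,0.0015]], "gripper": [1,1,1]}}

```text
time: 5.82
position: [0.4421, 0.3421, 0.0163]
tool_rot: [0.99, 0.139, 0.001, -0.0]
ft_force: [-0.0, -0.5, 10.1]
grip_width: 0.0006
grip_force: 4.9
```

>>> {"name": "arm_command", "arguments": {"delta_rot": [[0,0,0],[0,0,0],[0,0,0]], "delta_pos": [[0,0,0.0005],[0,0,0.001],[0,0,0.001]], "gripper": [1,1,1]}}

```text
time: 6.07
position: [0.4422, 0.3421, 0.0162]
tool_rot: [0.99, 0.139, 0.001, -0.0]
ft_force: [-1.6, -0.8, 15.6]
grip_width: 0.0003
grip_force: 8.1
```

>>> {"name": "arm_command", "arguments": {"delta_rot": [[0,0,0],[0,0,0],[0,0,0],[0,0,0],[0,0,0],[0,0,0],[0,0,0]], "delta_pos": [[0,0,-0.005],[0,0,-0.015],[0,0,-0.04],[0,0,-0.08],[0,0,-0.12],[0,0,-0.12],[0,0,-0.12]], "gripper": [1,1,1,1,1,1,1]}}

```text
time: 6.65
position: [0.4427, 0.3423, 0.1367]
tool_rot: [0.99, 0.139, 0.002, -0.001]
ft_force: [-0.2, -0.6, -0.4]
grip_width: 0.0
grip_force: 0.0
```

```bash
python3 - <<'E'
from h import *
t=viewer.camera('top')['pixels'];s=viewer.camera('scene')['pixels']
cv2.imwrite('pics/f.png',np.hstack([cv2.resize(t[145:255,200:330],(400,338)),cv2.resize(s[145:275,180:334],(400,338))]))
E
```

```text
(no output)
```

View pics/f.png

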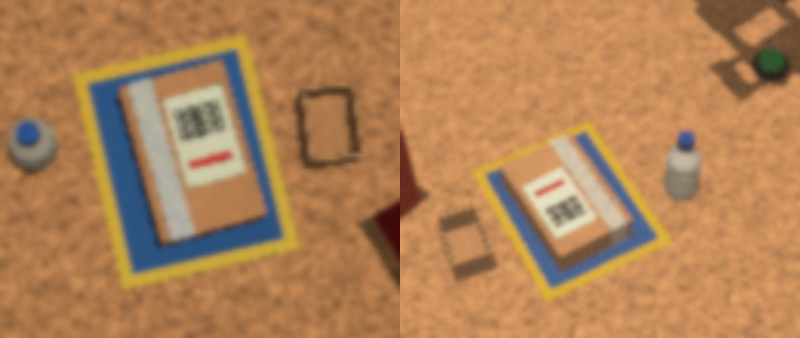

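The carton (left crop, about 120–268 by 60–245) lies label up inside the outer tape edges. The bottle and open box have not moved, and the button is released. Handing in.

```bash
python3 -c "
from h import *
print(robot.hand_in())"
```

```text
the job is handed in; nothing more can be done
None
```

The carton lies flat, label up and inside the frame; the scan button was then pressed to its stop (15.6 N) and released, the bottle and open box look unmoved (the arm never went near the meter), and the job was handed in at about 7 s.

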